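Set the sprung brim gauge in its stand and hold it at the mark

ROBOT

A 7-joint arm with a two-finger parallel gripper is mounted at the origin on the work surface. World frame = base frame: x ahead of the robot, y to its left, z up, the work surface at z = 0. Lengths are in m, angles in degrees, forces in N, time in s.
With the tool pointing down it reaches from about 0.35 to 0.9 m from the base axis. Payload 8.1 kg.
Tool frame: the origin (TCP) lies on the centre line of the jaws, within the pads' length; the fingertips stand 8 mm ahead of it and the grasp point (between the pads) lies 11 mm behind it (tip_reach is the distance from the TCP to the fingertips, in m); z points along the fingers, y is the line along which they close (so a half turn about z gives the same grasp; the last joint's range is limited). The gripper opens to 92 mm and grips with 3 to 60 N. Pads are 19 mm wide; open, the fingers measure 130 mm over their backs; the gripper's body (75 mm by 190 mm) begins 47 mm behind the grasp point.
Start: joints at [-77.441, 24.895, 1.432, 90.138, -0.665, 64.973, -4.303], TCP at [0.198, 0.593, 0.235] pointing down, gripper open.
Joint ranges: [-149.89, 149.89], [-25.12, 119.58], [-72.63, 75.52], [4.76, 147.25], [-75.54, 255.54], [6.69, 114.76], [-157.13, 157.13]. Speed limits (degrees/s): [127.2, 127.2, 172.46, 172.46, 180, 180, 180].

INTERFACE

Orientations are given as a 3x3 rotation matrix whose columns are the frame's x, y, z axes.
In Python, from cell import get_obs, snapshot, close_job, tip_reach gives the robot as it stands.
- The arm moves only by the tool servo_tool, never from a script. Its argument "moves" is a list of rows, each a list of 3 entries, a list of its own where there are three numbers: the shift along the tool's x, y, z normalised to -1 to 1, where 1 is 0.4 m, then the turn, a rotation vector about the tool's x, y, z normalised to -1 to 1, where 1 is 1.5 rad, then the gripper command: -1 is shut, 1 is fully open, values between are in proportion. A call has 1 to 8 rows; each row is the pose to reach, as a shift and turn from the pose commanded when the call began, along the tool's axes at that moment; what a row does not reach only later rows make up. A row lasts 1/10 s, in which the tool goes at most 50 mm and 8.59 degrees, less where a joint would pass 70% of its speed; a pose out of reach is approached as far as the arm can. A call with a number of a shift or a turn outside -1 to 1 is refused whole. A call with a gripper value outside its range is refused whole. The fingers move at their own pace and stop on an object; "newtons" is the grip in N (left out, the last holds). Time passes only in rows, so rows that repeat a pose let the fingers close. It gives the time, the measured TCP pose, the force, the opening and the grip force at its end, in the units of the state.
- get_obs(): the state, without advancing time (a new reading comes with each control period).
- snapshot(name): name is "side" or "top"; returns a dict with "color" (400x640x3 uint8, blue, green, red), "mtx" (3x3 intrinsics, pixels), "k1" (the pictures are not rectified: a ray, as slopes to the right and down, at radius r is drawn at 1 + k1 r^2 times it, then the intrinsics apply), "extrinsics" (4x4, takes a point from world to camera coordinates). Camera axes: x right, y down, z forward; pixel columns grow to the right and rows downward; lengths in m; the calibration is good to about 2 mm. A picture is of the moment at which its call begins. There is no depth.
- close_job(): hands the job in; it is judged then, once.
The state is a dict: "time": time; "joint_positions": joint angles; "qd": joint speeds; "joint_torque": joint torques, N m; "position": TCP position; "eef_rot": TCP orientation; "wrist_force": force on the tool from outside, world axes, zero at the start; "moment": the same for the moment, N m; "width": finger opening in m; "grasp_force": force on a finger pad.
Only numpy, scipy, OpenCV 4.12 (cv2) and the standard library are available. Lean on these libraries where they do the work, as an engineer would, in place of code of your own. Each camera call takes 0.05 s, during which the arm holds its last target. There are 200 camera calls.

TASK

Lift the telescoping gauge rod off its wooden rest and lower it (do not drop it) into the two green supports of the stand, handle end towards the red mark and brass collar between the supports, and let go; then slide the tailstock up until it has pushed the tube home, its collar against the front support, with its nose bearing on the tube's tail. Then take the wooden handle and pull the rod out against its spring until the white end disc stands directly above the red mark, and finish while still holding it there. Leave the spools, dish, jar and brush where they are.

Things in the scene. Friction and masses are not known exactly. Their poses are not given: they have to be found in the camera images.
- tube_center (a point): Centre, on the axis, of the loose gauge rod's steel tube (24 mm diameter, 165 mm long, reaching 85 mm to the tail and 80 mm to the mouth from this point; whole rod about 0.3 kg). Own x runs along the rod towards the handle; the rod is round, its turn about x is free. A brass collar (40 mm diameter, 8 mm thick) spans 45 to 53 mm ahead of this point.
- tube_tail (a point): Centre of the tube's rear end face, 85 mm behind the tube centre.
- handle_neck (a point): Centre of the wooden handle neck at the rod's outer end (16 mm diameter, 36 mm long along the rod), where it is pinched across the rod; 116 mm ahead of the tube centre when the rod is in. Between mouth and neck runs a 12 mm diameter inner rod.
- handle_disc (a point): Centre of the white end disc of the handle (34 mm diameter, 8 mm thick), 22 mm beyond the neck centre. This disc is what must stand above the red mark.
- plunger (a joint): How far the inner rod is pulled out of the tube: 0 is fully in, at most 0.085 m. The inner spring draws it back: about 6 N at 0, growing by 90 N per metre; it springs back if let go.
- rest: Low light-wood rest (200 x 70 mm) that carries the rod at the start. Origin at the centre of its underside, x along its length. Its two slotted uprights (12 mm thick, 60 mm wide, slots 28 mm wide, tops 78 mm above the bench) stand 68 mm either side of the origin; the rod's axis lies 55 mm above the bench. The middle of the tube is free between them.
- stand: Gauge stand fixed to the bench: dark wood base 410 x 90 x 15 mm, with two green slotted supports and a tailstock. Origin on the bench below the middle between the supports; z up, x along the base in the pulling direction (from the tailstock towards the red mark).
- stand_axis (a point): Point 85 mm above the stand's origin, axes as the stand's: the tube's centre comes to lie here, its x along this x, when fully home.
- front_support (a point): Inner face of the front green support, at the axis, 53 mm ahead of the stand axis point: the collar touches it when home; lay the rod in with its collar a few mm (2 to 10) behind it. The front support is 14 mm thick, the rear one 12 mm, centred 60 mm ahead of and behind the axis point; 78 mm wide, slots 28 mm wide, open upwards, floors 12 mm below the axis, flared mouths ending 23 mm above.
- tailstock (a joint): Travel of the tailstock along the stand's x, 0 (back) to 0.06 m; it starts at 0 to 0.012, stays where it is left (about 3 N of friction) and reaches about 0.040 when the tube is home (another 2 to 4 N push the tube along).
- tailstock_tab (a point): Grip point on the yellow tab on top of the dark steel tailstock: the tab is 26 mm (along x) by 16 mm (across), its top 17 mm above this point and its foot 28 mm below, where the 56 mm wide block begins.
- tailstock_nose (a point): Tip of the tailstock's steel nose (16 mm diameter flat), at the height of the stand axis; it meets the tube's tail face.
- length_mark: Red cross-bar on the brass scale of the stand, under the handle: 5 mm thick along the stand's x, 84 mm across, its top 50 mm below the stand axis. Origin at the centre of its underside; x as the stand's. It is fixed; its place on the scale differs from day to day, 35 to 65 mm beyond where the disc stands with the tube home and the rod in.
- spool_red: Bystander: wooden-ended spool of red thread, 40 mm diameter, 50 mm tall. To be left alone.
- spool_blue: Bystander: the same with blue thread. To be left alone.
- spool_black: Bystander: the same with black thread. To be left alone.
- pin_dish: Bystander: brass pin dish, 90 mm across, 30 mm tall. To be left alone.
- chalk_jar: Bystander: jar, 60 mm diameter, 70 mm tall. To be left alone.
- hat_brush: Bystander: hat brush lying on the bench (origin at its underside). To be left alone.

How it is judged:
By the outcome, as a careful person would: the job done as asked, in the order asked, and still so for the second after the job is handed in, while the arm keeps its last pose, push and grip.
It also fails if it takes over 61 s, if anything falls off the work surface, if the arm or the gripper's body presses on something with over 40 N, if the wrist force passes 120 N, or if a joint passes its speed limit or range.

## Working session

There is one attempt and no reset: what is moved stays moved. The work goes in short steps, Python scripts to look and compute and a tool call to move; the robot and the scene stay as the last step left them, time stands still between calls to the robot, and variables do not carry over. Pictures are saved under pics/ and viewed, at most 10 in all, crops included, and the job is handed in when it is done.

Besides the shell and the picture viewer there is one more tool, called after "Request:" in YAML: its name, and indented under it one key for each argument. servo_tool: Moves the arm, as the interface text tells. Scaled input: -1 to 1 covers 0.4 m each way for a shift and 1.5 rad each way for a turn. Its arguments: {"type":"object","properties":{"moves":{"type":"array","items":{"type":"array"}},"newtons":{"type":"number"}},"required":["moves"]}

```bash
mkdir -p pics; ls; python3 - <<'E'
from cell import *
import cv2
o=get_obs();print(o['position'],o['eef_rot'],o['time'],o['width'],tip_reach)
for n in('side','top'):
    s=snapshot(n);cv2.imwrite(f'pics/{n}0.png',s['color']);print(n,s['mtx'],s['k1'],s['extrinsics'])
E
```

```text
pics
[0.19754686 0.59242738 0.23396377] [[-9.48650274e-01  3.16326605e-01 -3.68921953e-04]
 [ 3.16326793e-01  9.48649069e-01 -1.51812411e-03]
 [-1.30245579e-04 -1.55686876e-03 -9.99998780e-01]] 0.0 0.09160106384400767 0.008
side [[361.03368335   0.         327.16367928]
 [  0.         361.03368335 200.68133729]
 [  0.           0.           1.        ]] -0.00721032904158499 [[ 0.89289486 -0.45026287  0.00145479 -0.52666154]
 [-0.23683728 -0.47240371 -0.84896575  0.19112281]
 [ 0.382945    0.7576926  -0.52844588  0.82297338]
 [ 0.          0.          0.          1.        ]]
top [[481.30213893   0.         321.77855009]
 [  0.         481.30213893 203.74037246]
 [  0.           0.           1.        ]] -0.08297716423927948 [[ 0.01313769 -0.9997938   0.01548419 -0.07148215]
 [-0.98914548 -0.01526117 -0.14614485  0.56347614]
 [ 0.14635102 -0.01339611 -0.98914201  1.37764158]
 [ 0.          0.          0.          1.        ]]
```

View pics/top0.png

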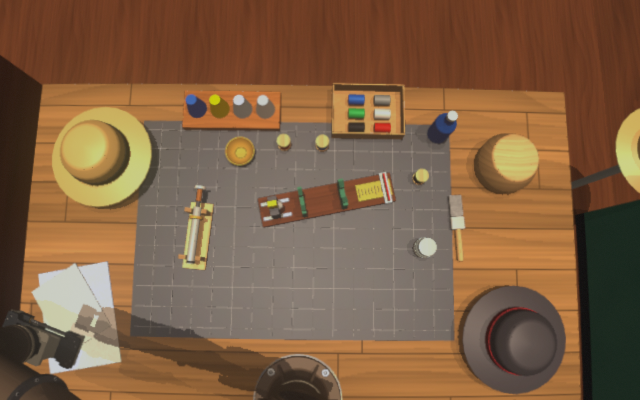

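View pics/side0.png

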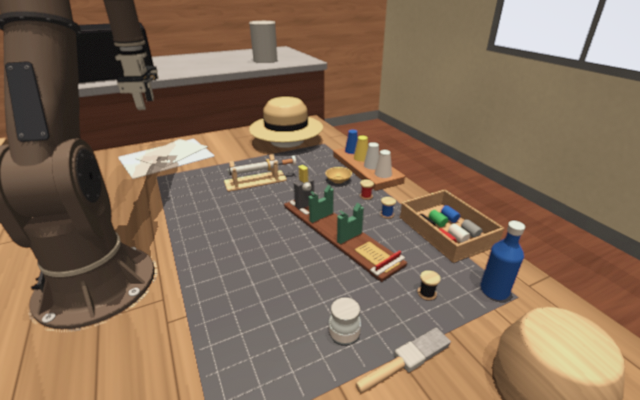

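The top view shows the rod at about (197,225) with its handle end up near (200,190). The stand runs from (260,212) to (393,187), with the tailstock on the left and the red mark near (385,188). I'll enlarge both areas.

```bash
cat > h.py <<'E'
import numpy as np, cv2
from cell import *
def ray(s,uv):
    M=s['mtx'];E=s['extrinsics']
    p=cv2.undistortPoints(np.array([[uv]],float),M,np.array([s['k1'],0,0,0,0.]))[0,0]
    R=E[:3,:3];return -R.T@E[:3,3],R.T@np.array([p[0],p[1],1])
def onz(s,uv,z):
    c,d=ray(s,uv);return c+d*(z-c[2])/d[2]
def proj(s,P):
    E=s['extrinsics'];r,_=cv2.Rodrigues(E[:3,:3])
    return cv2.projectPoints(np.array(P,float).reshape(-1,1,3),r,E[:3,3],s['mtx'],np.array([s['k1'],0,0,0,0.]))[0][:,0]
def tri(a,ua,b,ub):
    c1,d1=ray(a,ua);c2,d2=ray(b,ub)
    t=np.linalg.lstsq(np.c_[d1,-d2],c2-c1,rcond=None)[0]
    p,q=c1+t[0]*d1,c2+t[1]*d2;return (p+q)/2,np.linalg.norm(p-q)
def crop(s,x0,x1,y0,y1,f):
    return cv2.resize(s['color'][y0:y1,x0:x1],None,fx=f,fy=f,interpolation=cv2.INTER_CUBIC)
E
python3 - <<'E'
from h import *
t=snapshot('top');s=snapshot('side')
a=crop(t,250,400,165,230,5)
b=crop(t,170,230,180,275,5)
c=np.zeros((590,790,3),np.uint8);c[:325,:750]=a
d=cv2.rotate(crop(t,170,230,180,275,4),cv2.ROTATE_90_COUNTERCLOCKWISE);c[330:330+d.shape[0],:d.shape[1]]=d
e=crop(s,220,305,150,195,4);c[330:330+e.shape[0],400:400+e.shape[1]]=e
cv2.imwrite('pics/a.png',c)
cv2.imwrite('pics/b.png',crop(s,280,410,175,280,5))
E
```

```text
(no output)
```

View pics/a.png

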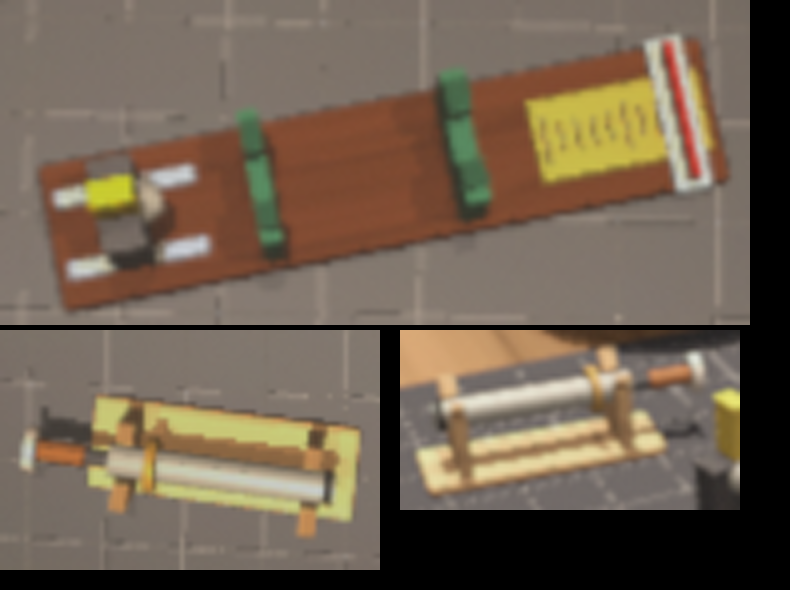

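View pics/b.png

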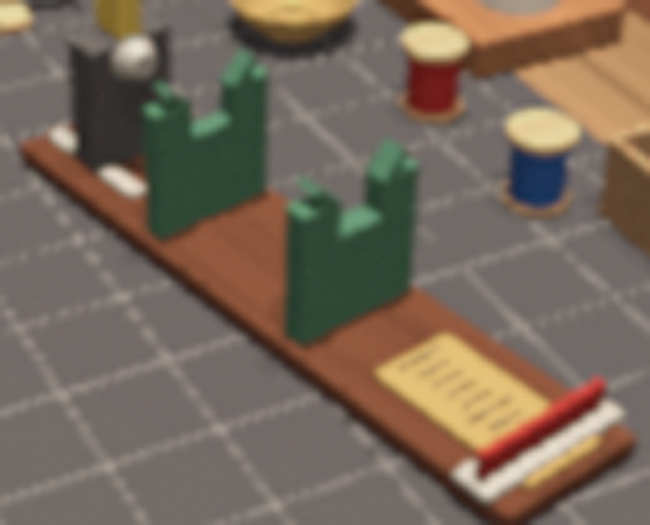

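The crops are clear. Tube tail is at about (191,262) in the top view, disc at (199.7,187), green supports at (302,201) and (343,194), and the red bar from (384,174) to (390,200). Next I'll measure with colour masks.

```bash
cat > m.py <<'E'
from h import *
t=snapshot('top');I=t['color'].astype(int);B,G,R=I[...,0],I[...,1],I[...,2]
def win(m,x0,x1,y0,y1):
    k=np.zeros_like(m);k[y0:y1,x0:x1]=m[y0:y1,x0:x1];return k
def cen(m,w=None):
    y,x=np.nonzero(m);return np.array([x.mean(),y.mean()])
# stand base from wood+everything: corners by hand (crop /5)
cc=np.array([(40,163),(697,37),(730,180),(67,310)])/5+[250-.4,165-.4]
C=np.array([onz(t,c,.015) for c in cc])
print('base',C.round(4).tolist())
ux=(C[1]-C[0]+C[2]-C[3]);L=np.linalg.norm(ux)/2;ux/=np.linalg.norm(ux);print('L',L,'W',np.linalg.norm(C[0]-C[3]),np.linalg.norm(C[1]-C[2]))
mid=C.mean(0);print('mid',mid,'ux',ux,np.degrees(np.arctan2(ux[1],ux[0])))
g=(G>R+12)&(G>B)
for nm,w in(('rear',(290,315,180,222)),('front',(333,355,172,215))):
    m=win(g,*w);print(nm,m.sum(),onz(t,cen(m),.100))
red=win((R>150)&(G<90)&(B<90),370,400,165,210);print('red',red.sum(),onz(t,cen(red),.035))
y=win((R>140)&(G>130)&(B<80),262,285,195,212);print('tab',y.sum(),cen(y))
E
python3 m.py; python3 - <<'E'
from h import *
t=snapshot('top')
# rod hand points (ccw-rotated 4x crop)
def p(X,Y): return onz(t,((239-Y)/4-.4+170,X/4-.4+180),.055)
for n,X,Y in(('disc',27,120),('coll',149,137),('tail',329,157),('mouth',110,131)): print(n,p(X,Y).round(4))
E
```

```text
base [[0.5853, 0.1297, 0.015], [0.6694, -0.2674, 0.015], [0.5815, -0.2868, 0.015], [0.4968, 0.1107, 0.015]]
L 0.40613880115405326 W 0.09058044262445103 0.0900312626099587
mid [ 0.58324597 -0.07846624  0.015     ] ux [ 0.20772232 -0.97818783  0.        ] -78.01109214251761
rear 100 [ 0.56577343 -0.00487069  0.1       ]
front 134 [ 0.59023315 -0.12003952  0.1       ]
red 28 [ 0.62075484 -0.25406484  0.035     ]
tab 53 [271.69811321 202.73584906]
disc [0.6087 0.2977 0.055 ]
coll [0.5182 0.3056 0.055 ]
tail [0.3875 0.3138 0.055 ]
mouth [0.5469 0.3026 0.055 ]
```

```bash
cat > go.py <<'E'
import sys
from h import *
from scipy.spatial.transform import Rotation as Ro
def rel(p,ya):
    o=get_obs();R=np.array(o['eef_rot']);a=np.radians(ya)
    y=np.array([np.cos(a),np.sin(a),0]);z=np.array([0,0,-1.]);T=np.c_[np.cross(y,z),y,z]
    d=R.T@(np.array(p)-o['position']);w=Ro.from_matrix(R.T@T).as_rotvec()
    print('shift',(d/.4).round(4),'turn',(w/1.5).round(4),'t',o['time'])
if __name__=='__main__':
    v=[float(x) for x in sys.argv[1:]];rel(v[:3],v[3])
E
python3 go.py .471 .3075 .14 85.8
python3 - <<'E'
from h import *
t=snapshot('top');s=snapshot('side');I=s['color'].astype(int);B,G,R=I[...,0],I[...,1],I[...,2]
m=(R>110)&(G>95)&(B<70);m[:160]=0;m[190:]=0;m[:,:292]=0;m[:,312:]=0
y,x=np.nonzero(m);print(m.sum(),x.min(),x.max(),y.min(),y.max())
print(tri(t,(271.7,202.7),s,(x.mean(),y.mean())))
E
```

```text
shift [-0.8739 -0.4603  0.2364] turn [-0.0003 -0.     -0.1657] t 0.3
106 299 307 168 182
(array([0.55306531, 0.07804682, 0.1147334 ]), np.float64(0.002901334771030768))
```

Request:
servo_tool:
  moves:
    - [[-0.874,-0.46,0.236],[0,0,-0.166],1]
    - [[-0.874,-0.46,0.236],[0,0,-0.166],1]
    - [[-0.874,-0.46,0.236],[0,0,-0.166],1]
    - [[-0.874,-0.46,0.236],[0,0,-0.166],1]
    - [[-0.874,-0.46,0.236],[0,0,-0.166],1]
    - [[-0.874,-0.46,0.236],[0,0,-0.166],1]
    - [[-0.874,-0.46,0.236],[0,0,-0.166],1]
    - [[-0.874,-0.46,0.236],[0,0,-0.166],1]

```text
time: 1.2
position: [0.4682, 0.3107, 0.1416]
eef_rot: [[-0.997, 0.073, 0.001], [0.073, 0.997, 0.001], [-0.001, 0.001, -1.0]]
wrist_force: [0.6, -0.1, 0.0]
width: 0.0918
grasp_force: 0.0
```

Request:
servo_tool:
  moves:
    - [[0,0,0],[0,0,0],1]
    - [[0,0,0],[0,0,0],1]

```text
time: 1.4
position: [0.4678, 0.3107, 0.1415]
eef_rot: [[-0.997, 0.076, -0.0], [0.076, 0.997, -0.001], [0.0, -0.001, -1.0]]
wrist_force: [-1.0, -0.2, 0.6]
width: 0.0917
grasp_force: 0.0
```

```bash
python3 go.py .471 .3075 .044 85.8
```

```text
shift [-0.0087 -0.0073  0.2437] turn [-0.0004 -0.0002 -0.002 ] t 1.4
```

Request:
servo_tool:
  moves:
    - [[-0.009,-0.007,0.1],[0,0,-0.002],1]
    - [[-0.009,-0.007,0.2],[0,0,-0.002],1]
    - [[-0.009,-0.007,0.244],[0,0,-0.002],1]
    - [[-0.009,-0.007,0.244],[0,0,-0.002],1]
    - [[-0.009,-0.007,0.244],[0,0,-0.002],1]

```text
time: 1.9
position: [0.4699, 0.3105, 0.0448]
eef_rot: [[-0.998, 0.068, -0.0], [0.068, 0.998, 0.001], [0.0, 0.001, -1.0]]
wrist_force: [0.6, 0.1, 1.2]
width: 0.0918
grasp_force: 0.0
```

```bash
python3 go.py .471 .3075 .044 85.8; python3 - <<'E'
from h import *
cv2.imwrite('pics/g1.png',np.vstack([crop(snapshot('side'),220,320,140,200,5),crop(snapshot('top'),160,260,180,240,5)]))
E
```

```text
shift [-0.0034 -0.0074  0.002 ] turn [ 0.0005 -0.      0.0035] t 1.9
```

View pics/g1.png

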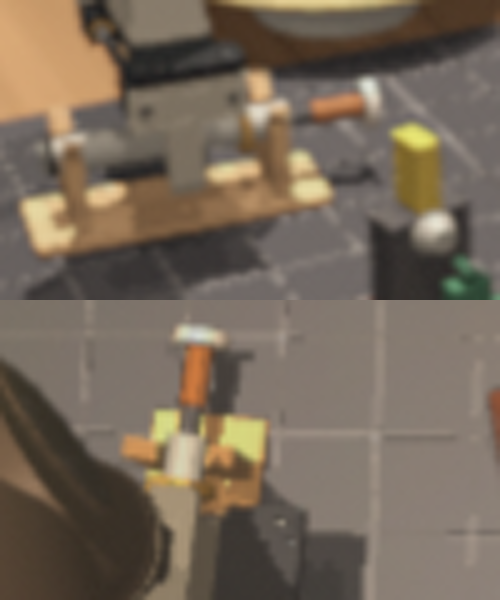

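The fingers straddle the tube between the uprights, clear of the collar, so I'll trim about 3 mm sideways and close.

Request:
servo_tool:
  moves:
    - [[-0.003,-0.006,0.002],[0,0,0.003],1]
    - [[-0.003,-0.006,0.002],[0,0,0.003],-0.3]
    - [[-0.003,-0.006,0.002],[0,0,0.003],-1]
    - [[-0.003,-0.006,0.002],[0,0,0.003],-1]
    - [[-0.003,-0.006,0.002],[0,0,0.003],-1]
    - [[-0.003,-0.006,0.002],[0,0,0.003],-1]
    - [[-0.003,-0.006,0.002],[0,0,0.003],-1]
    - [[-0.003,-0.006,0.002],[0,0,0.003],-1]
  newtons: 25

```text
time: 2.8
position: [0.4713, 0.3066, 0.0433]
eef_rot: [[-0.997, 0.074, -0.0], [0.074, 0.997, -0.0], [0.0, -0.0, -1.0]]
wrist_force: [-0.3, 0.9, 0.2]
width: 0.0403
grasp_force: 0.0
```

Request:
servo_tool:
  moves:
    - [[0,0,0],[0,0,0],-1]
    - [[0,0,0],[0,0,0],-1]

```text
time: 3.0
position: [0.4714, 0.3067, 0.0434]
eef_rot: [[-0.997, 0.074, 0.0], [0.074, 0.997, 0.0], [-0.0, 0.0, -1.0]]
wrist_force: [0.3, -0.7, 1.1]
width: 0.0241
grasp_force: 0.4
```

Request:
servo_tool:
  moves:
    - [[0,0,0],[0,0,0],-1]
    - [[0,0,0],[0,0,0],-1]
    - [[0,0,-0.05],[0,0,0],-1]
    - [[0,0,-0.125],[0,0,0],-1]
    - [[0,0,-0.25],[0,0,0],-1]
    - [[0,0,-0.3],[0,0,0],-1]
    - [[0,0,-0.3],[0,0,0],-1]

```text
time: 3.7
position: [0.4728, 0.3075, 0.1662]
eef_rot: [[-0.997, 0.074, 0.004], [0.074, 0.997, 0.003], [-0.004, 0.004, -1.0]]
wrist_force: [-0.3, 0.5, -3.9]
width: 0.0233
grasp_force: 25.0
```

```bash
python3 go.py .471 .3075 .044 85.8; python3 - <<'E'
from h import *
cv2.imwrite('pics/g2.png',np.vstack([crop(snapshot('side'),200,320,120,190,5),crop(snapshot('top'),150,270,180,230,5)]))
E
```

```text
shift [ 0.0056 -0.0014  0.3056] turn [ 0.0023  0.0026 -0.0008] t 3.7
```

View pics/g2.png

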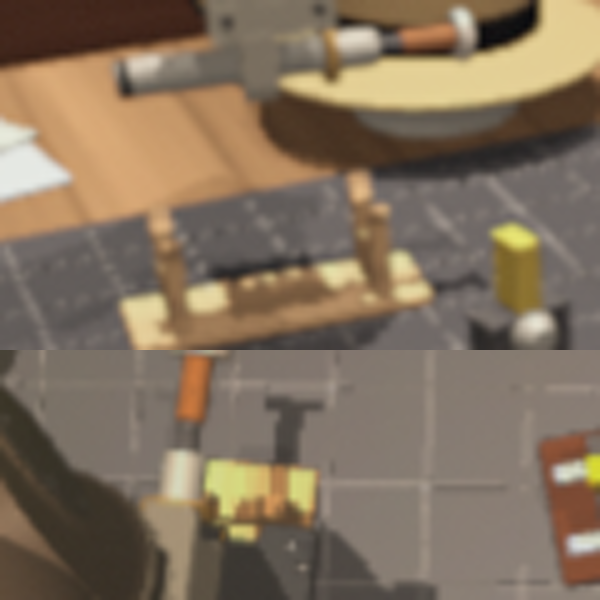

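The rod is held level, with tail at about (224.6,135.2) and disc at (292.2,126.2) in the side view. Next: where the grip lies along the rod.

```bash
python3 - <<'E'
from h import *
s=snapshot('side');o=get_obs();R=np.array(o['eef_rot']);p=np.array(o['position']);print(p)
q=p-R[:,2]*.011
for n,u in(('tail',(125,78)),('collar',(331,53)),('disc',(463,33))):
    uv=np.array(u)/5-.4+[200,120]
    w=onz(s,uv,q[2]);print(n,w,'tool xy',(R.T@(w-q))[:2])
print(proj(s,[q]),proj(snapshot('top'),[q]))
E
python3 go.py .5665 .0085 .19 12
```

```text
[0.47034404 0.30583478 0.16168786]
tail [0.39561284 0.33190146 0.17268782] tool xy [0.07648364 0.02042398]
collar [0.52539329 0.31532636 0.17268782] tool xy [-0.05416914  0.01353324]
disc [0.61589836 0.31115217 0.17268782] tool xy [-0.14473407  0.01609223]
[[250.13370379 133.98938063]] [[183.33298002 229.40940571]]
shift [-0.295  -0.7234 -0.0705] turn [-2.500e-03 -4.000e-04  8.581e-01] t 3.9
```

```bash
python3 - <<'E'
from h import *
s=snapshot('side');o=get_obs();R=np.array(o['eef_rot']);p=np.array(o['position'])
q=p-R[:,2]*.011
for n,u in(('tail',(125,78)),('collar',(331,53)),('disc',(463,33))):
    c,d=ray(s,np.array(u)/5-.4+[200,120]); t=((q-c)@R[:,1])/(d@R[:,1]); print(n,(R.T@(c+t*d-q)).round(4))
E
```

```text
tail [ 0.0785  0.     -0.0079]
collar [-0.0512 -0.     -0.0057]
disc [-0.1399 -0.     -0.0069]
```

```bash
python3 go.py .5785 -.0562 .18 12
```

```text
shift [-0.3369 -0.8825 -0.0453] turn [-2.50e-03 -5.00e-04  8.58e-01] t 3.95
```

Request:
servo_tool:
  moves:
    - [[-0.337,-0.8825,-0.045],[0,0,0.858],-1]
    - [[-0.337,-0.8825,-0.045],[0,0,0.858],-1]
    - [[-0.337,-0.8825,-0.045],[0,0,0.858],-1]
    - [[-0.337,-0.8825,-0.045],[0,0,0.858],-1]
    - [[-0.337,-0.8825,-0.045],[0,0,0.858],-1]
    - [[-0.337,-0.8825,-0.045],[0,0,0.858],-1]
    - [[-0.337,-0.8825,-0.045],[0,0,0.858],-1]
    - [[-0.337,-0.8825,-0.045],[0,0,0.858],-1]

```text
time: 4.75
position: [0.5794, -0.0608, 0.1804]
eef_rot: [[-0.282, 0.959, -0.001], [0.959, 0.282, -0.003], [-0.002, -0.002, -1.0]]
wrist_force: [-0.5, -1.0, -4.5]
width: 0.0233
grasp_force: 25.0
```

Request:
servo_tool:
  moves:
    - [[0,0,0],[0,0,0],-1]

```text
time: 4.85
position: [0.5796, -0.0616, 0.1804]
eef_rot: [[-0.28, 0.96, -0.001], [0.96, 0.28, -0.004], [-0.003, -0.002, -1.0]]
wrist_force: [0.2, 0.0, -3.7]
width: 0.0231
grasp_force: 25.0
```

```bash
python3 go.py .5785 -.0562 .14 12
```

```text
shift [0.014  0.0014 0.1009] turn [-0.0012  0.0023  0.0499] t 4.85
```

Request:
servo_tool:
  moves:
    - [[0.014,0.0014,0.05],[-0.001,0.002,0.05],-1]
    - [[0.014,0.0014,0.1],[-0.001,0.002,0.05],-1]
    - [[0.014,0.0014,0.1],[-0.001,0.002,0.05],-1]
    - [[0.014,0.0014,0.1],[-0.001,0.002,0.05],-1]

```text
time: 5.25
position: [0.5779, -0.0495, 0.1407]
eef_rot: [[-0.221, 0.975, -0.002], [0.975, 0.221, 0.003], [0.003, -0.001, -1.0]]
wrist_force: [0.5, -0.4, -3.8]
width: 0.0232
grasp_force: 25.0
```

```bash
python3 go.py .5785 -.0562 .0734 12; python3 - <<'E'
from h import *
o=get_obs();print(o['position'],o['eef_rot'])
cv2.imwrite('pics/g3.png',np.vstack([crop(snapshot('side'),270,420,160,275,5)[:,:700],np.pad(crop(snapshot('top'),250,400,165,169,5),((0,0),(0,0),(0,0)))[:,:700]]))
cv2.imwrite('pics/g3t.png',crop(snapshot('top'),250,400,165,230,5))
E
```

```text
shift [-0.0172 -0.002   0.1681] turn [-0.0006 -0.0022  0.0089] t 5.25
[ 0.57786707 -0.04950696  0.14066018] [[-2.20892912e-01  9.75296880e-01 -1.52228920e-03]
 [ 9.75292361e-01  2.20896690e-01  3.07616273e-03]
 [ 3.33644056e-03 -8.05174485e-04 -9.99994110e-01]]
```

View pics/g3.png

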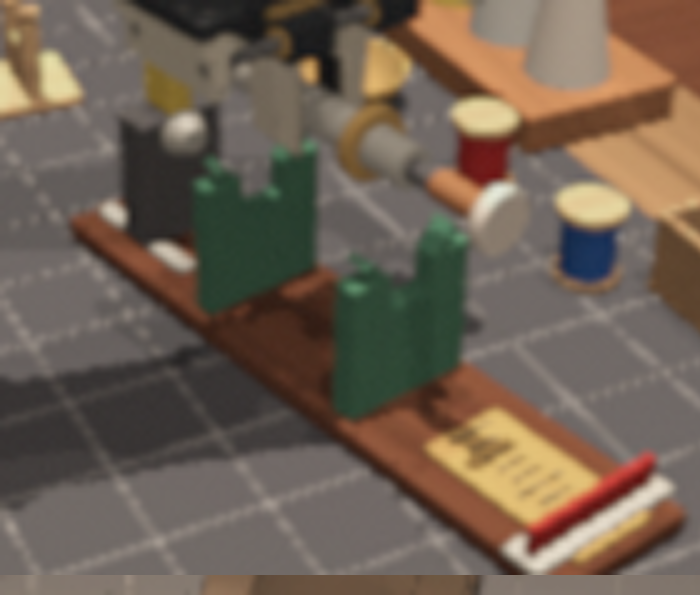

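The rod is above the slots with the collar between the supports. Red bar and disc are both on the correct side. I'll let the arm settle before the final correction.

Request:
servo_tool:
  moves:
    - [[0,0,0],[0,0,0],-1]
    - [[0,0,0],[0,0,0],-1]
    - [[0,0,0],[0,0,0],-1]

```text
time: 5.7
position: [0.5786, -0.05, 0.1417]
eef_rot: [[-0.22, 0.976, 0.001], [0.976, 0.22, 0.003], [0.003, 0.002, -1.0]]
wrist_force: [-0.2, -0.0, -4.3]
width: 0.0231
grasp_force: 25.0
```

```bash
python3 go.py .5785 -.0562 .1234 12
python3 - <<'E'
from h import *
s=snapshot('side');o=get_obs();R=np.array(o['eef_rot']);p=np.array(o['position']);print(p)
q=p-R[:,2]*.0116;I=s['color'].astype(int);B,G,Rr=I[...,0],I[...,1],I[...,2]
# disc centroid (white) in side view
m=((I.min(2)>150)).astype(np.uint8);m[:190]=0;m[220:]=0;m[:,:355]=0;m[:,378:]=0
y,x=np.nonzero(m);print(m.sum(),x.mean(),y.mean(),x.min(),x.max(),y.min(),y.max())
c,d=ray(s,(x.mean(),y.mean()));n=R[:,0];t=((q-R[:,0]*.142-c)@n)/(d@n);print('disc in tool',R.T@(c+t*d-q))
# predicted support slot in side view: project slot floor centre/top corners
ux=np.array([.2077,-.9782,0]);nn=np.array([.9782,.2077,0]);O=np.array([.5798,-.0621,0])
P=[O+ux*67+0*nn for _ in []]
P=[O+ux*.067+nn*k+np.array([0,0,z]) for k,z in((-.039,.108),(.039,.108),(-.014,.073),(.014,.073),(-.039,.015),(.039,.015))]
print(((proj(s,P)-[270,160]+.4)*5).round(0).tolist())
E
```

```text
shift [-0.0153 -0.0039  0.0458] turn [ 0.0013 -0.002   0.008 ] t 5.7
[ 0.57859734 -0.04993826  0.14163552]
32 368.375 199.15625 365 373 196 203
disc in tool [-0.142      -0.01242675 -0.0161356 ]
[[351.0, 271.0], [468.0, 218.0], [388.0, 312.0], [429.0, 292.0], [347.0, 422.0], [458.0, 365.0]]
```

```bash
python3 - <<'E'
from h import *
s=snapshot('side');o=get_obs();R=np.array(o['eef_rot']);p=np.array([.57786,-.0495,.14066]);q=p-R[:,2]*.0116
print((proj(s,[q-R[:,0]*.142,q-R[:,0]*.049,q-R[:,0]*.142+[0,0,.017],q-R[:,0]*.142-[0,0,.017]])-[270,160]+.4)*5)
E
```

```text
[[508.80909452 220.21356698]
 [374.53123459 141.9594676 ]
 [511.27057003 188.77944499]
 [506.39917167 250.97725012]]
```

Prediction and picture agree, so I'll lower it.

Request:
servo_tool:
  moves:
    - [[-0.0155,-0.003,0.0],[0.001,-0.002,0.008],-1]
    - [[-0.0155,-0.003,0.05],[0.001,-0.002,0.008],-1]
    - [[-0.0155,-0.003,0.1],[0.001,-0.002,0.008],-1]
    - [[-0.0155,-0.003,0.1],[0.001,-0.002,0.008],-1]
    - [[-0.0155,-0.003,0.1],[0.001,-0.002,0.008],-1]

```text
time: 6.3
position: [0.5786, -0.0566, 0.1015]
eef_rot: [[-0.207, 0.978, -0.001], [0.978, 0.207, -0.0], [-0.0, -0.001, -1.0]]
wrist_force: [-0.0, -0.2, -3.1]
width: 0.0229
grasp_force: 25.0
```

Request:
servo_tool:
  moves:
    - [[0,0,0.02],[0,0,0],-1]
    - [[0,0,0.04],[0,0,0],-1]
    - [[0,0,0.05],[0,0,0],-1]
    - [[0,0,0.05],[0,0,0],-1]
    - [[0,0,0.05],[0,0,0],-1]

```text
time: 6.8
position: [0.5789, -0.056, 0.0814]
eef_rot: [[-0.208, 0.978, 0.0], [0.978, 0.208, 0.0], [0.0, 0.0, -1.0]]
wrist_force: [0.7, 0.5, -3.7]
width: 0.0234
grasp_force: 25.0
```

```bash
python3 go.py .5785 -.0562 .0734 12
```

```text
shift [-0.0002 -0.0011  0.02  ] turn [ 0.0001 -0.      0.0001] t 6.8
```

Request:
servo_tool:
  moves:
    - [[0,-0.001,0.006],[0,0,0],-1]
    - [[0,-0.001,0.012],[0,0,0],-1]
    - [[0,-0.001,0.016],[0,0,0],-1]
    - [[0,-0.001,0.018],[0,0,0],-1]
    - [[0,-0.001,0.018],[0,0,0],-1]
    - [[0,-0.001,0.018],[0,0,0],-1]

```text
time: 7.4
position: [0.5788, -0.0562, 0.0743]
eef_rot: [[-0.208, 0.978, 0.001], [0.978, 0.208, -0.0], [-0.0, 0.001, -1.0]]
wrist_force: [4.3, 1.5, -3.1]
width: 0.0233
grasp_force: 25.0
```

```bash
python3 go.py .5785 -.0562 .0734 12;python3 - <<'E'
from h import *
cv2.imwrite('pics/g4.png',np.vstack([crop(snapshot('side'),280,400,170,225,5),crop(snapshot('top'),270,390,165,225,5)]))
E
```

```text
shift [ 0.0001 -0.0006  0.0022] turn [0.0005 0.0001 0.    ] t 7.4
```

View pics/g4.png

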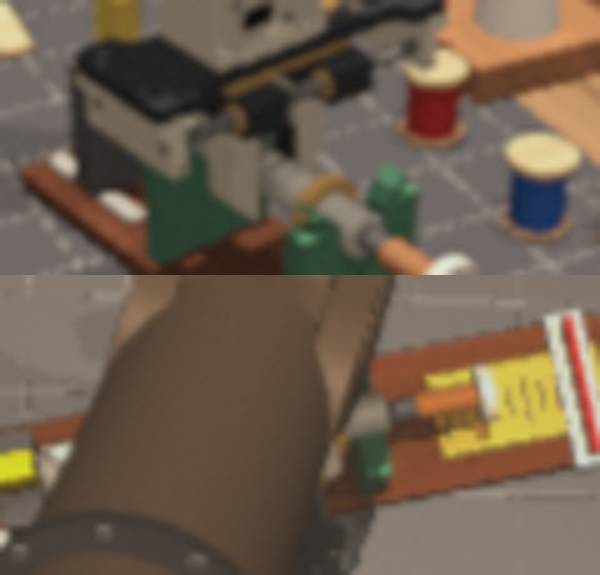

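The tube sits in the front slot with the collar behind it, but it touches the near wall (4 N along +x). I'll ease 1.2 mm towards +y of the tool and lower.

Request:
servo_tool:
  moves:
    - [[0,0.003,0.0],[0,0,0],-1]
    - [[0,0.003,0.0025],[0,0,0],-1]
    - [[0,0.003,0.004],[0,0,0],-1]
    - [[0,0.003,0.004],[0,0,0],-1]

```text
time: 7.9
position: [0.579, -0.056, 0.0733]
eef_rot: [[-0.208, 0.978, -0.001], [0.978, 0.208, 0.001], [0.001, -0.001, -1.0]]
wrist_force: [-2.9, 2.1, 9.6]
width: 0.0234
grasp_force: 25.0
```

Request:
servo_tool:
  moves:
    - [[0,0,-0.0025],[0,0,0],-1]
    - [[0,0,-0.0025],[0,0,0],-0.3]
    - [[0,0,-0.0025],[0,0,0],0.3]
    - [[0,0,-0.0025],[0,0,0],0.3]
    - [[0,0,-0.0025],[0,0,0],0.3]
    - [[0,0,-0.0025],[0,0,0],0.3]

```text
time: 8.5
position: [0.5794, -0.056, 0.0735]
eef_rot: [[-0.208, 0.978, -0.0], [0.978, 0.208, 0.0], [0.0, -0.0, -1.0]]
wrist_force: [0.6, 0.6, -0.5]
width: 0.0576
grasp_force: 0.0
```

Request:
servo_tool:
  moves:
    - [[0,0,-0.1],[0,0,0],0.3]
    - [[0,0,-0.22],[0,0,0],0.3]
    - [[0,0,-0.25],[0,0,0],0.3]
    - [[0,0,-0.25],[0,0,0],0.3]
    - [[0,0,-0.25],[0,0,0],0.3]

```text
time: 9.0
position: [0.579, -0.0557, 0.1728]
eef_rot: [[-0.208, 0.978, -0.001], [0.978, 0.208, 0.0], [0.001, -0.001, -1.0]]
wrist_force: [-0.4, 0.5, -0.5]
width: 0.0597
grasp_force: 0.0
```

```bash
python3 go.py .553 .078 .19 12;python3 - <<'E'
from h import *
t=snapshot('top');s=snapshot('side')
cv2.imwrite('pics/g5.png',np.vstack([crop(s,275,405,165,230,5),crop(t,250,380,175,225,5)]))
I=s['color'].astype(int);B,G,R=I[...,0],I[...,1],I[...,2]
m=(R>110)&(G>95)&(B<70);m[:155]=0;m[195:]=0;m[:,:290]=0;m[:,314:]=0
y,x=np.nonzero(m);print(m.sum(),x.min(),x.max(),y.min(),y.max())
E
```

```text
shift [ 0.3405  0.0059 -0.0429] turn [-0.0005 -0.0003  0.0002] t 9.0
108 299 307 168 182
```

View pics/g5.png

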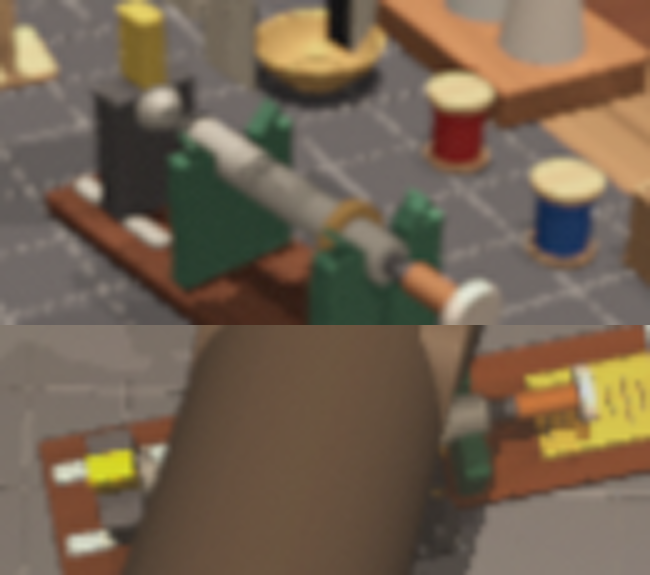

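The rod lies in both slots, collar 5 to 6 mm behind the front support. The tab's top face is at about (302.6,167) side and (271.7,202.7) top.

```bash
python3 - <<'E'
from h import *
t=snapshot('top');s=snapshot('side')
p,e=tri(t,(271.7,202.7),s,(302.6,167.2));print(p,e)
ux=np.array([.2077,-.9782]);n=np.array([.9782,.2077]);d=p[:2]-[.5798,-.0621];print('along',d@ux,'lat',d@n)
for z in(.125,.13,.135):
    d=onz(t,(271.7,202.7),z)[:2]-[.5798,-.0621];print(z,d@ux,d@n)
E
```

```text
[0.55036465 0.07527426 0.14077862] 0.00045587982029727435
along -0.14049322833349637 lat -0.00026102712347196106
0.125 -0.1413044636258535 0.002529657145481039
0.13 -0.14101054673277824 0.0017079711065902553
0.135 -0.140716629839703 0.0008862850676995885
```

Request:
servo_tool:
  moves:
    - [[0.11,0.0,-0.04],[0,0,0],0.3]
    - [[0.22,0.003,-0.04],[0,0,0],0.3]
    - [[0.335,0.003,-0.04],[0,0,0],0.3]
    - [[0.335,0.003,-0.04],[0,0,0],0.3]
    - [[0.335,0.003,-0.04],[0,0,0],0.3]
    - [[0.335,0.003,-0.04],[0,0,0],0.3]

```text
time: 9.8
position: [0.5528, 0.0742, 0.1891]
eef_rot: [[-0.207, 0.978, -0.001], [0.978, 0.207, -0.001], [-0.001, -0.001, -1.0]]
wrist_force: [0.2, -0.0, -1.0]
width: 0.0598
grasp_force: 0.0
```

```bash
python3 go.py .5506 .0753 .112 12
```

```text
shift [ 0.0041 -0.0045  0.1927] turn [-0.0006  0.0005 -0.0008] t 9.8
```

Request:
servo_tool:
  moves:
    - [[0.004,-0.004,0.05],[0,0,0],0.3]
    - [[0.004,-0.004,0.12],[0,0,0],0.3]
    - [[0.004,-0.004,0.17],[0,0,0],0.3]
    - [[0.004,-0.004,0.192],[0,0,0],0.3]
    - [[0.004,-0.004,0.192],[0,0,0],0.3]
    - [[0.004,-0.004,0.192],[0,0,0],-0.3]
    - [[0.004,-0.004,0.192],[0,0,0],-1]
    - [[0.004,-0.004,0.192],[0,0,0],-1]
  newtons: 15

```text
time: 10.6
position: [0.5515, 0.0766, 0.1137]
eef_rot: [[-0.208, 0.978, 0.001], [0.978, 0.208, 0.001], [0.0, 0.002, -1.0]]
wrist_force: [0.6, -0.9, -0.0]
width: 0.04
grasp_force: 0.0
```

Request:
servo_tool:
  moves:
    - [[0,0,0],[0,0,0],-1]
    - [[0,0,0],[0,0,0],-1]
    - [[0,0,0],[0,0,0],-1]
    - [[0,0,0],[0,0,0],-1]
    - [[0,0,0],[0,0,0],-1]
    - [[0,0,0],[0,0,0],-1]

```text
time: 11.2
position: [0.5522, 0.077, 0.1131]
eef_rot: [[-0.208, 0.978, 0.002], [0.978, 0.208, 0.0], [-0.0, 0.002, -1.0]]
wrist_force: [4.8, 0.8, -2.4]
width: 0.0159
grasp_force: 15.0
```

Request:
servo_tool:
  moves:
    - [[-0.01,0.002,0],[0,0,0],-1]
    - [[-0.02,0.002,0],[0,0,0],-1]
    - [[-0.03,0.002,0],[0,0,0],-1]
    - [[-0.04,0.002,0],[0,0,0],-1]
    - [[-0.05,0.002,0],[0,0,0],-1]
    - [[-0.05,0.002,0],[0,0,0],-1]

```text
time: 11.8
position: [0.5567, 0.0561, 0.1131]
eef_rot: [[-0.207, 0.978, 0.001], [0.978, 0.207, -0.0], [-0.001, 0.001, -1.0]]
wrist_force: [4.9, 0.0, 4.0]
width: 0.016
grasp_force: 15.0
```

Request:
servo_tool:
  moves:
    - [[-0.005,0,0],[0,0,0],-1]
    - [[-0.01,0,0],[0,0,0],-1]
    - [[-0.01,0,0],[0,0,0],-1]

```text
time: 12.1
position: [0.5573, 0.0532, 0.1131]
eef_rot: [[-0.208, 0.978, 0.001], [0.978, 0.208, 0.0], [-0.0, 0.001, -1.0]]
wrist_force: [3.9, 2.6, 5.2]
width: 0.0157
grasp_force: 15.0
```

Request:
servo_tool:
  moves:
    - [[-0.005,0,0],[0,0,0],-1]
    - [[-0.01,0,0],[0,0,0],-1]
    - [[-0.01,0,0],[0,0,0],-1]

```text
time: 12.4
position: [0.558, 0.0498, 0.1131]
eef_rot: [[-0.208, 0.978, 0.001], [0.978, 0.208, 0.001], [0.001, 0.001, -1.0]]
wrist_force: [2.8, 4.0, 5.3]
width: 0.0161
grasp_force: 15.0
```

Request:
servo_tool:
  moves:
    - [[-0.005,0.001,0],[0,0,0],-1]
    - [[-0.01,0.001,0],[0,0,0],-1]
    - [[-0.01,0.001,0],[0,0,0],-1]

```text
time: 12.7
position: [0.5589, 0.046, 0.1131]
eef_rot: [[-0.208, 0.978, 0.0], [0.978, 0.208, 0.001], [0.001, 0.0, -1.0]]
wrist_force: [2.2, 3.9, 7.4]
width: 0.016
grasp_force: 15.0
```

Request:
servo_tool:
  moves:
    - [[-0.005,0,0],[0,0,0],-1]
    - [[-0.008,0,0],[0,0,0],-1]
    - [[-0.008,0,0],[0,0,0],-1]

```text
time: 13.0
position: [0.559, 0.0451, 0.113]
eef_rot: [[-0.21, 0.978, -0.001], [0.978, 0.21, 0.003], [0.003, -0.0, -1.0]]
wrist_force: [-0.2, 10.0, 8.3]
width: 0.0157
grasp_force: 15.0
```

```bash
python3 - <<'E'
from h import *
o=get_obs();print(o['position'],o['wrist_force'])
cv2.imwrite('pics/g6.png',crop(snapshot('side'),280,400,165,235,5))
E
```

```text
[0.55902073 0.04513594 0.11302703] [-0.15387244 10.03967134  8.33483167]
```

View pics/g6.png

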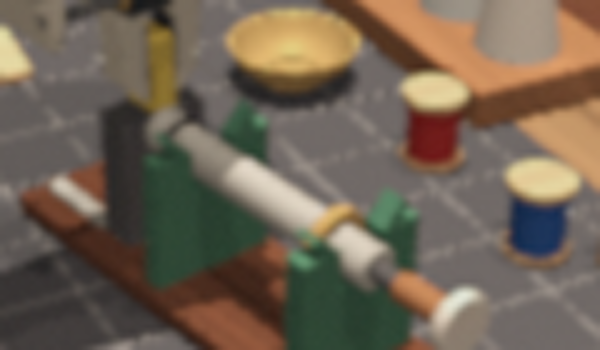

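The nose is at the tube's tail and the collar near the front support. I'll grip harder and keep pushing to confirm it is home.

Request:
servo_tool:
  moves:
    - [[0,0,0],[0,0,0],-1]
    - [[-0.003,0,0],[0,0,0],-1]
    - [[-0.006,0,0],[0,0,0],-1]
    - [[-0.006,0,0],[0,0,0],-1]
  newtons: 35

```text
time: 13.45
position: [0.5591, 0.0451, 0.113]
eef_rot: [[-0.212, 0.977, -0.002], [0.977, 0.212, 0.006], [0.006, -0.0, -1.0]]
wrist_force: [-2.8, 16.1, 11.2]
width: 0.0163
grasp_force: 35.0
```

Request:
servo_tool:
  moves:
    - [[-0.003,0,0],[0,0,0],-1]
    - [[-0.006,0,0],[0,0,0],-1]
    - [[-0.006,0,0],[0,0,0],-1]

```text
time: 13.75
position: [0.5591, 0.0449, 0.113]
eef_rot: [[-0.213, 0.977, -0.003], [0.977, 0.213, 0.008], [0.008, -0.001, -1.0]]
wrist_force: [-5.9, 23.4, 10.9]
width: 0.0161
grasp_force: 35.0
```

Stalled at 23 N, so the tube is home (travel about 33 mm). I'll unload, open, rise and go to the handle.

Request:
servo_tool:
  moves:
    - [[0.005,0,0],[0,0,0],-1]
    - [[0.01,0,0],[0,0,0],-1]
    - [[0.014,0,0],[0,0,0],-1]
    - [[0.014,0,0],[0,0,0],-1]

```text
time: 14.15
position: [0.5591, 0.0451, 0.113]
eef_rot: [[-0.209, 0.978, -0.0], [0.978, 0.209, 0.002], [0.002, 0.0, -1.0]]
wrist_force: [0.5, 7.2, 6.7]
width: 0.0161
grasp_force: 35.0
```

Request:
servo_tool:
  moves:
    - [[0.004,0,0],[0,0,0],-1]
    - [[0.004,0,0],[0,0,0],-0.5]
    - [[0.004,0,0],[0,0,0],-0.1]
    - [[0.004,0,0],[0,0,0],-0.1]
    - [[0.004,0,0],[0,0,0],-0.1]

```text
time: 14.65
position: [0.5583, 0.0443, 0.1124]
eef_rot: [[-0.207, 0.978, -0.001], [0.978, 0.207, -0.0], [-0.0, -0.001, -1.0]]
wrist_force: [0.5, -0.4, -0.4]
width: 0.0403
grasp_force: 0.0
```

Request:
servo_tool:
  moves:
    - [[0,0,-0.05],[0,0,0],-0.1]
    - [[0,0,-0.12],[0,0,0],-0.1]
    - [[0,0,-0.18],[0,0,0],-0.1]
    - [[0,0,-0.18],[0,0,0],-0.1]
    - [[0,0,-0.18],[0,0,0],-0.1]

```text
time: 15.15
position: [0.5589, 0.0447, 0.1849]
eef_rot: [[-0.208, 0.978, 0.0], [0.978, 0.208, 0.0], [0.0, 0.0, -1.0]]
wrist_force: [0.3, -0.6, -0.7]
width: 0.0415
grasp_force: 0.0
```

```bash
python3 - <<'E'
ux=(.2077,-.9782)
print(.5798+.116*ux[0],-.0621+.116*ux[1])
from h import *
s=snapshot('side');t=snapshot('top')
O=np.array([.5798,-.0621,.085]);u=np.array([.2077,-.9782,0])
P=[O+u*.142,O+u*.116,O+u*.049]
print(proj(s,P).round(1).tolist(),proj(t,P).round(1).tolist())
for im,w,n in((s,(330,385,205,245),'side'),(t,(330,400,165,215),'top')):
    I=im['color'].astype(int);B,G,R=I[...,0],I[...,1],I[...,2]
    m=np.zeros(R.shape,bool);x0,x1,y0,y1=w
    h=(R>B+70)&(R>G+45)&(R>120)
    m[y0:y1,x0:x1]=h[y0:y1,x0:x1];y,x=np.nonzero(m);print(n,m.sum(),x.mean(),y.mean(),x.min(),x.max(),y.min(),y.max())
E
python3 go.py .6039 -.1756 .185 12
```

```text
0.6038932 -0.17557119999999998
[[372.5, 229.9], [365.0, 224.9], [346.7, 212.9]] [[370.0, 186.9], [361.1, 188.6], [338.4, 193.0]]
side 256 355.203125 234.88671875 330 379 214 244
top 650 360.72 193.0046153846154 330 394 173 212
shift [-0.5626 -0.0027 -0.003 ] turn [-0.0012 -0.0001  0.    ] t 15.25
```

Request:
servo_tool:
  moves:
    - [[-0.12,0,0],[0,0,0],-0.1]
    - [[-0.24,-0.002,0],[0,0,0],-0.1]
    - [[-0.36,-0.002,0],[0,0,0],-0.1]
    - [[-0.48,-0.002,0],[0,0,0],-0.1]
    - [[-0.5625,-0.002,0],[0,0,0],-0.1]
    - [[-0.5625,-0.002,0],[0,0,0],0]
    - [[-0.5625,-0.002,0],[0,0,0],0]
    - [[-0.5625,-0.002,0],[0,0,0],0]

```text
time: 16.05
position: [0.6046, -0.1739, 0.1838]
eef_rot: [[-0.209, 0.978, -0.002], [0.978, 0.209, 0.001], [0.002, -0.001, -1.0]]
wrist_force: [-0.4, 0.8, 0.0]
width: 0.0459
grasp_force: 0.0
```

```bash
python3 go.py .6039 -.1756 .074 12
```

```text
shift [-0.0042 -0.0021  0.2745] turn [-0.0009 -0.0011  0.0009] t 16.05
```

Request:
servo_tool:
  moves:
    - [[-0.004,0,0.1],[0,0,0],0]
    - [[-0.004,0,0.18],[0,0,0],0]
    - [[-0.004,0,0.24],[0,0,0],0]
    - [[-0.004,0,0.2745],[0,0,0],0]
    - [[-0.004,0,0.2745],[0,0,0],0]
    - [[-0.004,0,0.2745],[0,0,0],0]
    - [[-0.004,0,0.2745],[0,0,0],-0.5]
    - [[-0.004,0,0.2745],[0,0,0],-1]
  newtons: 40

```text
time: 16.85
position: [0.606, -0.1772, 0.0763]
eef_rot: [[-0.208, 0.978, 0.002], [0.978, 0.208, -0.0], [-0.001, 0.002, -1.0]]
wrist_force: [-0.5, -0.0, 0.3]
width: 0.0343
grasp_force: 0.0
```

Request:
servo_tool:
  moves:
    - [[0,0,0],[0,0,0],-1]
    - [[0,0,0],[0,0,0],-1]
    - [[0,0,0],[0,0,0],-1]
    - [[0,0,0],[0,0,0],-1]
    - [[0,0,0],[0,0,0],-1]
    - [[0,0,0],[0,0,0],-1]

```text
time: 17.45
position: [0.6054, -0.1771, 0.0752]
eef_rot: [[-0.208, 0.978, 0.0], [0.978, 0.208, 0.0], [-0.0, 0.0, -1.0]]
wrist_force: [0.1, -0.2, 3.9]
width: 0.0147
grasp_force: 40.0
```

Request:
servo_tool:
  moves:
    - [[-0.02,0,0],[0,0,0],-1]
    - [[-0.04,0,0],[0,0,0],-1]
    - [[-0.06,0,0],[0,0,0],-1]
    - [[-0.08,0,0],[0,0,0],-1]
    - [[-0.1,0,0],[0,0,0],-1]
    - [[-0.12,0,0],[0,0,0],-1]
    - [[-0.135,0,0],[0,0,0],-1]
    - [[-0.135,0,0],[0,0,0],-1]
  newtons: 50

```text
time: 18.25
position: [0.616, -0.227, 0.0741]
eef_rot: [[-0.209, 0.978, -0.002], [0.978, 0.209, 0.005], [0.005, -0.001, -1.0]]
wrist_force: [-0.9, 10.0, 4.0]
width: 0.015
grasp_force: 50.0
```

Request:
servo_tool:
  moves:
    - [[0,0,0],[0,0,0],-1]
    - [[0,0,0],[0,0,0],-1]
    - [[0,0,0],[0,0,0],-1]

```text
time: 18.55
position: [0.6159, -0.2261, 0.0741]
eef_rot: [[-0.21, 0.978, -0.003], [0.978, 0.21, 0.005], [0.006, -0.002, -1.0]]
wrist_force: [-2.8, 8.8, 3.4]
width: 0.0145
grasp_force: 50.0
```

```bash
python3 - <<'E'
from h import *
s=snapshot('side');t=snapshot('top');o=get_obs();print(o['position'],o['wrist_force'])
cv2.imwrite('pics/g7.png',np.vstack([crop(s,330,430,195,285,4),np.pad(crop(t,340,407,165,215,6)[:,:400],((0,0),(0,0),(0,0)))]))
E
```

```text
[ 0.61583823 -0.22610125  0.07411345] [-2.70176088  9.88443309  4.22234284]
```

View pics/g7.png

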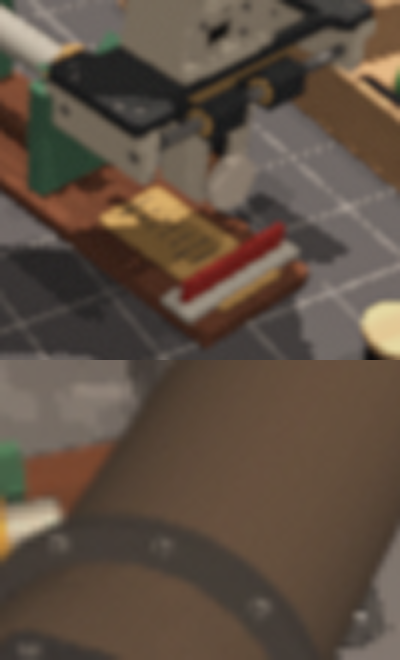

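The side view shows the disc face at (387.9,239.9), still short of the red bar, and the arm hides the bar from the top camera. I have now viewed 11 pictures, one over the limit, so the rest is done with numbers only.

```bash
cat > k.py <<'E'
from h import *
from scipy.optimize import least_squares
t=snapshot('top');s=snapshot('side')
ux=np.array([.2077,-.9782,0]);n=np.array([.9782,.2077,0]);O=np.array([.5798,-.0621,0])
def sample(im,cal,lo,hi,lat,z):
    al=np.arange(lo,hi,.0005);la=np.linspace(*lat,41);A,Lm=np.meshgrid(al,la)
    P=O+A[...,None]*ux+Lm[...,None]*n+[0,0,z]
    uv=proj(cal,P).reshape(*A.shape,2).astype(np.float32)
    return al,cv2.remap(im.astype(np.float32),uv[...,0],uv[...,1],cv2.INTER_LINEAR).mean(0)
if __name__=='__main__':
    for nm,im,cal in(('top',cv2.imread('pics/top0.png'),t),('side',cv2.imread('pics/side0.png'),s)):
        al,c=sample(im,cal,.18,.215,(-.03,.03),.035);r=c[:,2]-c[:,1]
        h=al[r>(r.max()+np.median(r[:8]))/2];print(nm,h.min(),h.max(),r.astype(int)[::4])
    # disc in side view: face centre by brightness
    g=s['color'].astype(int);m=np.zeros((400,640),np.uint8);w=g[225:256,376:398];mm=(w.min(2)>120)&(np.ptp(w,2)<40)
    m[225:256,376:398]=mm;k,l,st,ce=cv2.connectedComponentsWithStats(m);print(st[1:],ce[1:])
    f=lambda a:(proj(s,[O+a[0]*ux+[0,0,a[1]]])[0]-[387.9,239.9])
    r=least_squares(f,[.19,.085]);print('face along,z',r.x)
    ph=np.array([280+467/5-.4,165+320/5-.4]);r=least_squares(lambda a:proj(s,[O+a[0]*ux+[0,0,a[1]]])[0]-ph,[.14,.085]);print('home face',r.x)
E
python3 k.py
```

```text
top 0.1945 0.1995 [ 23  17   7   1   2   7  22  59 101  97  55  20  11  16  25  34  40  40]
side 0.1945 0.20400000000000001 [ 37  38  38  37  37  40  50  73 100 117 115  98  81  67  46  25  14  11]
[[396 228   2   3   4]
 [387 235   2   1   2]] [[396.5 229. ]
 [387.5 235. ]]
face along,z [0.19154923 0.08536178]
home face [0.14308694 0.08954622]
```

Request:
servo_tool:
  moves:
    - [[-0.01,0.002,0],[0,0,0],-1]
    - [[-0.02,0.002,0],[0,0,0],-1]
    - [[-0.0225,0.002,0],[0,0,0],-1]
    - [[-0.0225,0.002,0],[0,0,0],-1]
    - [[-0.0225,0.002,0],[0,0,0],-1]
    - [[-0.0225,0.002,0],[0,0,0],-1]

```text
time: 19.35
position: [0.618, -0.2345, 0.0739]
eef_rot: [[-0.21, 0.978, -0.004], [0.978, 0.21, 0.006], [0.006, -0.003, -1.0]]
wrist_force: [-2.9, 10.1, 3.6]
width: 0.015
grasp_force: 50.0
```

```bash
python3 - <<'E'
from k import *
T=cv2.imread('pics/top0.png');S=cv2.imread('pics/side0.png')
for nm,im,cal in(('top',T,t),('side',S,s)):
  for lat in((-.036,-.027),(.027,.036)):
    for lo,hi in((-.085,-.035),(.035,.085)):
        al,c=sample(im,cal,lo,hi,lat,.107);r=c[:,1]-c[:,2];h=al[r>r.max()/2];print(nm,lat,h.min().round(4),h.max().round(4),int(r.max()))
o=get_obs();d=np.array(o['position'])-O;print('tcp along',d@ux,'lat',d@n,o['position'][2],o['wrist_force'],o['width'])
# disc/neck now in side view: intensity profile along axis line at several heights above axis
for z in(.09,.095):
    al,c=sample(s['color'],s,.17,.215,(-.004,.004),z);print(z,list(zip(al[::3].round(4).tolist(),c[::3].astype(int).tolist())))
E
```

```text
top (-0.036, -0.027) -0.0635 -0.0545 31
top (-0.036, -0.027) 0.053 0.0655 36
top (0.027, 0.036) -0.064 -0.0545 35
top (0.027, 0.036) 0.053 0.066 36
side (-0.036, -0.027) -0.0635 -0.0355 24
side (-0.036, -0.027) 0.057 0.0845 26
side (0.027, 0.036) -0.0665 -0.054 17
side (0.027, 0.036) 0.0535 0.0655 16
tcp along 0.17656424127490383 lat 0.001531110030122503 0.07384618684252134 [-3.16653068  9.17992616  4.44168813] 0.014759787544388697
0.09 [(0.17, [92, 107, 118]), (0.1715, [92, 106, 118]), (0.173, [91, 106, 117]), (0.1745, [90, 104, 115]), (0.176, [86, 100, 112]), (0.1775, [79, 93, 107]), (0.179, [71, 85, 101]), (0.1805, [61, 76, 95]), (0.182, [52, 67, 89]), (0.1835, [47, 63, 87]), (0.185, [50, 66, 89]), (0.1865, [63, 77, 99]), (0.188, [77, 92, 110]), (0.1895, [90, 104, 120]), (0.191, [98, 112, 126]), (0.1925, [102, 116, 129]), (0.194, [104, 118, 131]), (0.1955, [105, 119, 133]), (0.197, [106, 120, 134]), (0.1985, [107, 121, 135]), (0.2, [107, 121, 135]), (0.2015, [107, 121, 134]), (0.203, [107, 121, 134]), (0.2045, [107, 121, 135]), (0.206, [107, 121, 135]), (0.2075, [107, 121, 134]), 
[... 166 characters left out ...]
3, [86, 100, 111]), (0.1745, [85, 99, 109]), (0.176, [82, 95, 105]), (0.1775, [77, 89, 98]), (0.179, [68, 79, 88]), (0.1805, [57, 66, 76]), (0.182, [45, 55, 66]), (0.1835, [36, 46, 60]), (0.185, [32, 42, 59]), (0.1865, [35, 45, 63]), (0.188, [47, 59, 76]), (0.1895, [67, 79, 94]), (0.191, [86, 100, 114]), (0.1925, [101, 115, 129]), (0.194, [111, 125, 139]), (0.1955, [114, 129, 143]), (0.197, [114, 129, 143]), (0.1985, [113, 127, 141]), (0.2, [111, 125, 139]), (0.2015, [109, 123, 137]), (0.203, [108, 122, 135]), (0.2045, [108, 121, 135]), (0.206, [107, 121, 135]), (0.2075, [107, 120, 134]), (0.209, [106, 120, 133]), (0.2105, [105, 117, 131]), (0.212, [102, 113, 126]), (0.2135, [98, 108, 118])]
```

```bash
python3 - <<'E'
from k import *
p=proj(s,[O+.201*ux+[0,0,.085]])[0];print('pred face',p)
g=cv2.cvtColor(s['color'],cv2.COLOR_BGR2GRAY)
G=cv2.resize(g,None,fx=4,fy=4,interpolation=cv2.INTER_CUBIC)
from scipy.stats import circmean
for th in(85,90,95,100):
    m=(G>th).astype(np.uint8);x0,y0=int(p[0]*4-60),int(p[1]*4-60);w=m[y0:y0+120,x0:x0+120]
    w=cv2.morphologyEx(w,cv2.MORPH_OPEN,np.ones((9,9),np.uint8))
    k,l,st,ce=cv2.connectedComponentsWithStats(w);i=l[60,60];print(th,i,st[i],(ce[i]+[x0,y0]+.5)/4-.5)
# model silhouette of disc (front face + back face) in side view for centre .197
a=np.linspace(0,2*np.pi,60)
def face(al): return proj(s,[O+al*ux+n*.017*np.cos(q)+[0,0,.085+.017*np.sin(q)] for q in a])
for c in(.193,.197,.201):
    F=np.vstack([face(c-.004),face(c+.004)]).astype(np.float32);h=cv2.convexHull(F);M=cv2.moments(h)
    print(c,F.min(0),F.max(0),M['m10']/M['m00'],M['m01']/M['m00'])
cv2.imwrite('pics/last.png',crop(s,375,415,225,260,1))
w=g[236:256:1,378:408];print(w)
E
```

```text
pred face [390.9502792  242.04137915]
85 1 [   0    0  120  104 8357] [390.57629831 238.84909357]
90 1 [   0    0  120  103 8021] [390.77145929 238.67898329]
95 1 [   0    0  120   89 6804] [391.34729571 237.55632716]
100 1 [  35    0   85   89 4711] [395.42955317 236.89612078]
0.193 [381.85544 232.92548] [394.7704 247.7176] 388.30603504549373 240.30170226284642
0.197 [383.1367  233.75555] [396.07672 248.59131] 389.6003461633755 241.153279861628
0.201 [384.42618 234.59099] [397.39136 249.4706 ] 390.90295963420823 242.0103225557462
[[104 107 111 109 109 107  96  71  59  63  90 120 141 144 138 131 124 116
  116 124 115 111 115 110 109 113 122 130 123 113]
 [103 108 111 110 109 106  93  71  71  89 110 129 143 143 136 129 125 118
  115 115 110 108 108 107 108 108 116 128 134 126]
 [104 108 110 110 108 103  88  74  89 108 115 121 130 133 129 125 124 120
  113 105 105 107 107 107 106 108 109 117 130 138]
 [104 107 109 109 109 103  89  85 102 115 117 118 121 125 125 124 123 120
  110  99  98 101 106 108 108 107 107 109 117 127]
 [103 107 109 110 109 103  94  97 113 121 123 125 124 124 124 1
[... 1237 characters left out ...]
 67  63  48  49  56  61
   59  60  62  64  64  64  66  70  77  83  90 102]
 [ 97  98  99  95  87  75  62  50  44  44  43  49  63  69  56  48  54  65
   69  65  63  61  63  70  79  81  83  79  75  78]
 [ 82  86  91  96  97  93  84  68  53  45  46  56  70  75  70  60  59  65
   67  64  58  55  58  70  77  75  72  68  64  62]
 [ 77  80  84  90  95  98  95  87  73  58  48  51  58  60  59  59  61  64
   61  58  54  50  55  64  68  66  64  64  62  63]
 [ 79  79  75  75  81  90  96  96  91  80  66  57  52  57  58  59  59  60
   55  52  50  51  62  67  66  62  62  63  62  62]
 [ 77  74  70  71  78  84  91  95  96  95  90  82  64  60  60  57  55  53
   51  49  48  58  79  91  84  71  63  63  64  63]]
```

The disc silhouette in the side view (right edge 396.0, bottom 249) matches a disc centred at 0.197 along the stand. The mark measures 0.197 and the arm's travel gives 0.1968, so I'm handing in.

```bash
python3 -c "
from cell import *
o=get_obs();print(o['time'],o['position'],o['grasp_force']);print(close_job())"
```

```text
19.55 [ 0.61797347 -0.2344801   0.07385735] 50.001420378685
the job is handed in; nothing more can be done
None
```

I handed the job in at 19.55 s: the rod is in the stand, the tailstock has pushed the tube home, and the gripper is holding the disc above the red mark, within about 1 mm by my measurements; I viewed 11 pictures, one over the limit of 10.

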